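# Lock the stick blender on in its stand

## Task

Start the stick blender that leans in its stand over the mixing bowl and leave it running hands-free: squeeze its trigger fully in, gently press the lock button on the opposite side of the handle while the trigger is held in (its catch is plastic), then ease the trigger off so that the lock holds it partly in. Let go and back away, without disturbing the jar, the scraper or the tray.

Things in the scene. Friction and masses are not known exactly. Their poses are not given: they have to be found in the camera images.
- stand: Fixed stand: base 300 x 310 mm, 210 mm steel bowl, two posts 280 mm apart with a 16 mm carry bar across their tops. Origin on the table under the blender's handle; x from handle to bowl, y along the bar, z up. The bar's centre line is at x = +10, z = 397 mm, straight above the handle: approach along the handle's own length, from the side away from the bowl.
- handle (a point): On the centre line of the white blender handle, 38.5 mm below its end. z: along the handle, up and out of its end, 35 degrees from vertical, leaning towards stand -x. y: level, towards the trigger. x: the third, up and towards the bowl. Handle 34 x 34 mm (x, y), from 43 mm below this point (90 mm motor housing) to its end.
- blender: The whole white stick blender; origin under its foot in the bowl, axes as handle, which lies 293.5 mm up its z. It sits sprung in a rubber collar: pushed along its length (-z) it starts to give way at about 6 N, comes to a stop after 10 mm at about 11 N, and springs back when let go.
- trigger_face (a point): Centre of the outer face of the black trigger on the handle's +y side; axes as handle. Face 24 mm (x) by 68 mm (z), 14 mm proud of the handle at rest; pressed along -y. Across trigger and handle: 48 mm at rest, 37 mm with the trigger fully in. Both are smooth: squeezing fingers can slide along z (friction about 0.15).
- button_top (a point): Centre of the top of the black lock button on the handle's -y side; axes as handle. The top faces +z, measures 24 mm (x) by 23 mm (y), from 3 to 26 mm out from the handle's -y face; at rest 14 mm proud of its boss and 35 mm below the handle's end. Pressed along -z: the tip of the finger on that side of the handle can push it.
- trigger (a joint): Trigger travel in m: 0 at rest, 0.011 fully in; spring about 4 N at rest, 9 N fully in. The button can pass only with the trigger in by 0.009 or more. With the button fully pressed, the trigger when let out is caught at about 0.005. Squeezed fully again, it lets the button jump out.
- lock_button (a joint): Lock button travel in m: 0 at rest, 0.010 fully pressed; spring about 2 to 4.5 N; its catch is plastic, never push it with more than 40 N. Blocked after 0.001 to 0.002 while the trigger is not in. Pressed past 0.008 with the trigger in, it is caught when the trigger is eased and stays at about 0.008; let go before that, it springs out.
- jar_center (a point): Bystander: lidded jar, 72 mm across, 110 mm tall, upright on the table; point at its centre.
- scraper: Bystander: flat spatula 240 mm long lying on the table; origin at its middle underneath.
- tray_center (a point): Bystander: small open aluminium tray 150 x 110 x 30 mm on the table; point at its centre.

How it is judged:
By the outcome, as a careful person would: the job done as asked, in the order asked, and still so for the second after the job is handed in, with the robot touching nothing.
It also fails if it takes over 42 s, if anything falls off the work surface, if the arm or the gripper's body presses on something with over 40 N, if the wrist force passes 120 N, or if a joint passes its speed limit or range.

## Robot

A 6-joint arm with a two-finger parallel gripper is mounted at the origin on the work surface. World frame = base frame: x ahead of the robot, y to its left, z up, the work surface at z = 0. Lengths are in m, angles in degrees, forces in N, time in s.
With the tool pointing down it reaches from about 0.4 to 0.825 m from the base axis. Payload 7 kg.
Tool frame: the origin (TCP) lies between the finger pads; the fingertips stand 14 mm ahead of it and the grasp point (between the pads) lies 5 mm behind it; z points along the fingers, y is the line along which they close (so a half turn about z gives the same grasp; the last joint's range is limited). The gripper opens to 88 mm and grips with 3 to 60 N. Pads are 19 mm wide; open, the fingers measure 130 mm over their backs; the gripper's body (78 mm by 193 mm) begins 47 mm behind the grasp point.
Start: joints at [82.684, 20.546, 0.682, 0, -70.136, -16.507], TCP at [0.273, 0.617, 0.241] pointing down, gripper open.
Joint ranges: [-176.03, 176.03], [-82.01, 121.73], [-58.28, 71.71], [-173.87, 95.51], [-174.79, -0.11], [-173.66, 173.66]. Speed limits (degrees/s): [136.94, 136.94, 172.46, 180, 180, 180].

## Interface

Orientations are given as [roll, pitch, yaw] about the fixed x, y, z axes, in that order (R = Rz(yaw) Ry(pitch) Rx(roll)).
In Python, from plant import status, cams, job gives the robot as it stands. The module is installed in compiled form; this text tells all that it offers.
- The arm moves only by the tool step_arm, never from a script. Its arguments are lists of equal length, an entry for each row: "xyz": the shift along the tool's x, y, z each as a share of 20 cm, from -1 to 1, a list of three; "yaw": the turn about the tool's z as a share of 360 degrees, from -1 to 1; "claw": the closure, from -1 (fully open) to 1 (shut). A call has 1 to 20 rows; each row is the pose to reach, as a shift and turn from the pose commanded when the call began, along the tool's axes at that moment, turning the shorter way round; what a row does not reach only later rows make up. A row lasts 1/12 s, in which the tool goes at most 41.7 mm and 7.16 degrees, less where a joint would pass 70% of its speed; a pose out of reach is approached as far as the arm can. A call with a number of a shift or a turn outside -1 to 1 is refused whole. A call with a gripper value outside its range is refused whole. The fingers move at their own pace and stop on an object; "grip_force" is the grip in N (left out, the last holds). Time passes only in rows, so rows that repeat a pose let the fingers close. It gives the time, the measured TCP pose, the force, the opening and the grip force at its end, in the units of the state.
- status.get_state(): the state, without advancing time (a new reading comes with each control period).
- cams.capture(name): name is "side" or "top"; returns (picture, depth): 420x560x3 uint8, blue, green, red; 420x560 float32, m along the optical axis (not along the pixel's ray), 0 where there is no reading.
- cams.calibration(name): a dict with "mtx" (3x3 intrinsics, pixels), "camera_from_world" (4x4, takes a point from world to camera coordinates). Camera axes: x right, y down, z forward; pixel columns grow to the right and rows downward; lengths in m; the calibration is good to about 2 mm. A picture is of the moment at which its call begins. calibration takes no time and is no camera call.
- job.close_job(): hands the job in; it is judged then, once.
The state is a dict: "time_s": time; "joints": joint angles; "qd": joint speeds; "joint_torque": joint torques, N m; "tcp_pos": TCP position; "eef_rot": TCP orientation; "contact_force": force on the tool from outside, world axes, zero at the start; "moment": the same for the moment, N m; "gripper_width": finger opening in m; "gripper_force": force on a finger pad.
Only numpy, scipy, OpenCV 4.12 (cv2) and the standard library are available. Lean on these libraries where they do the work, as an engineer would, in place of code of your own. Each camera call takes 0.05 s, during which the arm holds its last target. There are 200 camera calls.

## Working session

There is one attempt and no reset: what is moved stays moved. The work goes in short steps, Python scripts to look and compute and a tool call to move; the robot and the scene stay as the last step left them, time stands still between calls to the robot, and variables do not carry over. Pictures are saved under pics/ and viewed, at most 10 in all, crops included, and the job is handed in when it is done.

Besides the shell and the picture viewer there is one more tool, called after "Emit:" by a JSON object that holds its "op" and its "data", one argument or row to a line. step_arm: Moves the arm, as the interface text tells. Shift numbers are shares of 20 cm and turn numbers shares of 360 degrees, none past 1 either way. Its arguments: {"type":"object","properties":{"xyz":{"type":"array"},"yaw":{"type":"array"},"claw":{"type":"array"},"grip_force":{"type":"number"}},"required":["xyz","yaw","claw"]}

```bash
mkdir -p pics
python3 - <<'E'
from plant import status,cams
import cv2,numpy as np
print(status.get_state())
for n in("side","top"):
    p,d=cams.capture(n);cv2.imwrite(f"pics/{n}0.png",p);np.savez(f"{n}0.npz",p=p,d=d)
    c=cams.calibration(n);print(n,c["mtx"],np.round(np.linalg.inv(c["camera_from_world"]),3))
E
```

```text
{'time_s': 0.0, 'joints': array([ 8.26829510e+01,  2.05919489e+01,  6.35100156e-01, -2.22895114e-02,
       -7.01369568e+01, -1.65075561e+01]), 'qd': array([0.00431369, 0.01534968, 0.01516248, 0.00796476, 0.09592134,
       0.0775452 ]), 'joint_torque': array([-1.30442904e-04, -5.82711482e+01,  2.93071997e+01,  6.99741215e+00,
        7.00251694e-03, -1.57603299e-04]), 'tcp_pos': array([0.2724731 , 0.61705092, 0.23962013]), 'eef_rot': array([ 1.79904106e+02, -6.56699176e-03, -2.38321902e+01]), 'contact_force': array([ 0.02472517, -0.43980404, -0.91980944]), 'moment': array([-0.02011974,  0.01601388,  0.00840644]), 'gripper_force': 0.0, 'gripper_width': 0.08780638539260179}
side [[456.85160191   0.         277.11479981]
 [  0.         456.85160191 201.53042186]
 [  0.           0.           1.        ]] [[-0.795 -0.464  0.39   0.171]
 [-0.606  0.596 -0.527  0.618]
 [ 0.012 -0.655 -0.755  0.987]
 [ 0.     0.     0.     1.   ]]
top [[459.87516891   0.         275.86857883]
 [  0.         459.87516891 210.28395122]
 [  0.           0.           1.        ]] [[-1.000e-03 -9.760e-01  2.160e-01  3.680e-01]
 [-1.000e+00  2.000e-03  2.000e-03  2.100e-02]
 [-2.000e-03 -2.160e-01 -9.760e-01  1.208e+00]
 [ 0.000e+00  0.000e+00  0.000e+00  1.000e+00]]
```

View pics/side0.png

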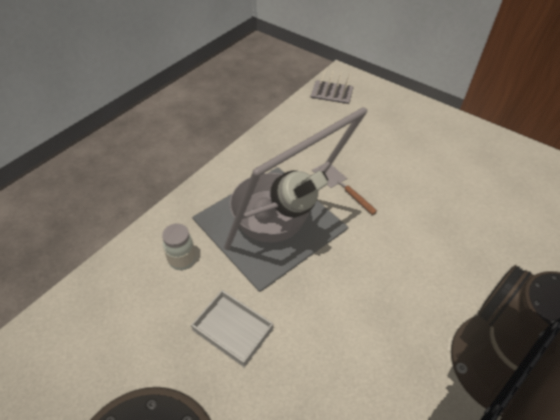

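View pics/top0.png

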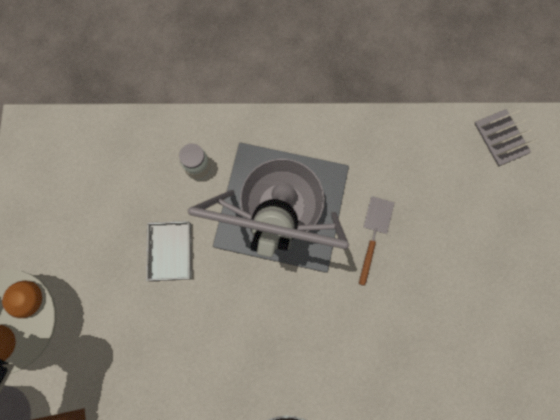

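The top picture shows the stand base (215-348, 145-270), bar from (192,211) to (343,244), and the handle near (268,242), leaning towards the robot. The jar is at (193,158), the tray at (170,252) and the scraper at (372,240). I'll enlarge the handle next.

```bash
cat > h.py <<'E'
import numpy as np,cv2
from plant import cams
def world(n,d,px):
    c=cams.calibration(n);K=c["mtx"];T=np.linalg.inv(c["camera_from_world"])
    px=np.atleast_2d(px).astype(float);z=d[px[:,1].astype(int),px[:,0].astype(int)]
    P=np.c_[(px[:,0]-K[0,2])/K[0,0]*z,(px[:,1]-K[1,2])/K[1,1]*z,z]
    return P@T[:3,:3].T+T[:3,3]
def proj(n,P):
    c=cams.calibration(n);T=c["camera_from_world"];q=np.atleast_2d(P)@T[:3,:3].T+T[:3,3];q=q@c["mtx"].T
    return q[:,:2]/q[:,2:]
def cloud(n,d):
    v,u=np.mgrid[:420,:560];return world(n,d,np.c_[u.ravel(),v.ravel()]).reshape(420,560,3)
E
python3 - <<'E'
from h import *
t=np.load("top0.npz");s=np.load("side0.npz")
a=cv2.resize(t["p"][185:285,200:350],None,fx=5,fy=5,interpolation=cv2.INTER_CUBIC)[:, :400*2]
b=cv2.resize(s["p"][150:240,250:350],None,fx=6,fy=6,interpolation=cv2.INTER_CUBIC)
cv2.imwrite("pics/ct.png",a);cv2.imwrite("pics/cs.png",b)
for n,f in(("top",t),("side",s)):
    C=cloud(n,f["d"]);g=f["p"].astype(int)
    z=C[...,2];m=(f["d"]>0)&(C[...,0]>.3)&(C[...,0]<1)&(abs(C[...,1]-.05)<.3)
    # bar: highest stuff
    k=m&(z>.375)&(z<.42);P=C[k];c=P.mean(0);w=np.linalg.svd(P-c,full_matrices=False)[2][0]
    l=(P-c)@w;print(n,"bar",k.sum(),c,w,c+w*l.min(),c+w*l.max(), np.percentile(z[k],[5,50,95]))
    hs=cv2.cvtColor(f["p"],cv2.COLOR_BGR2HSV)
    k=m&(z>.005)&(z<.03);print("base",k.sum())
    for lo in np.arange(.2,.38,.02):
        k=m&(z>lo)&(z<lo+.02)&(abs(C[...,1]-.03)<.1);print(round(lo,2),k.sum(),C[k].mean(0).round(3) if k.any() else '')
E
```

```text
top bar 1478 [0.51480772 0.03694229 0.40296019] [-2.19009231e-01 -9.75722784e-01  7.87887418e-05] [0.54754282 0.18278262 0.40294841] [ 0.48298767 -0.10482135  0.40297163] [0.39829993 0.40351395 0.40656984]
base 8323
0.2 340 [0.575 0.029 0.207]
0.22 399 [0.584 0.022 0.231]
0.24 473 [0.564 0.027 0.252]
0.26 173 [0.517 0.018 0.272]
0.28 214 [0.51  0.037 0.289]
0.3 363 [0.497 0.048 0.307]
0.32 0 
0.34 0 
0.36 0 
side bar 1138 [0.51674094 0.05426338 0.40226324] [ 0.22344627  0.97469767 -0.00601784] [ 0.48065557 -0.10314504  0.40323508] [0.54628676 0.18314555 0.40146751] [0.39120568 0.40403558 0.40725856]
base 9113
0.2 390 [0.561 0.075 0.21 ]
0.22 505 [0.548 0.053 0.23 ]
0.24 423 [0.558 0.041 0.252]
0.26 141 [0.531 0.046 0.269]
0.28 132 [0.502 0.057 0.292]
0.3 285 [0.494 0.052 0.308]
0.32 0 
0.34 0 
0.36 0
```

View pics/ct.png

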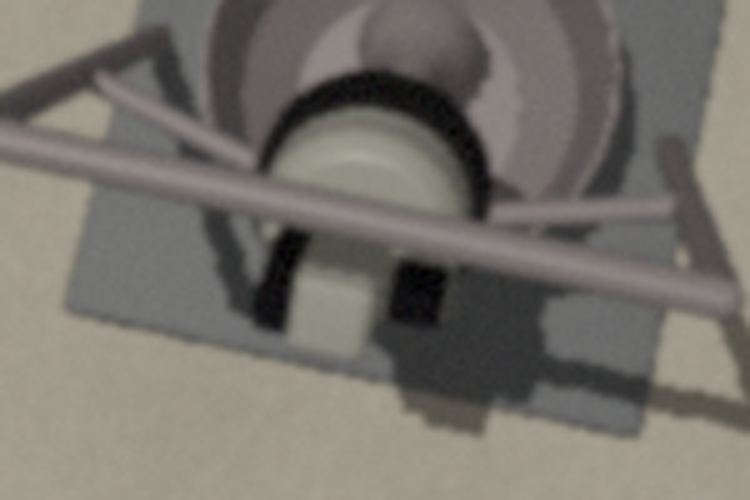

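View pics/cs.png

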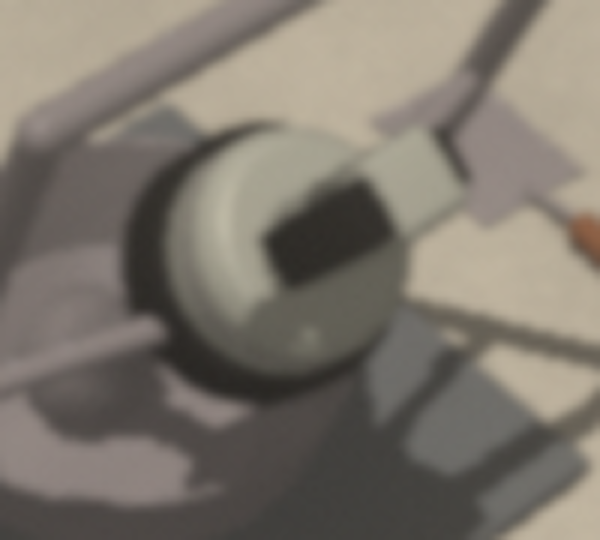

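The top crop shows the white handle end at about crop (325,320), the black trigger on its left (270,300) and the black button on its right (420,290). The side crop shows the trigger face at crop (330,230) and the end face at (425,185). So the trigger is on stand +y, as the task text says.

```bash
cat >> h.py <<'E'
SY=np.array([.2200,.9755,0]);SY/=np.linalg.norm(SY);SX=np.array([SY[1],-SY[0],0]);Z=np.array([0,0,1.])
r=np.radians(35);HZ=-np.sin(r)*SX+np.cos(r)*Z;HX=np.cos(r)*SX+np.sin(r)*Z;RH=np.c_[HX,SY,HZ]
E
python3 - <<'E'
from h import *
O=np.array([.505,.042,.28]);print(RH)
for n in("top","side"):
    f=np.load(n+"0.npz");C=cloud(n,f["d"]);Q=(C-O)@RH   # handle frame approx
    g=f["p"].max(2).astype(int);z=C[...,2]
    near=(f["d"]>0)&(abs(Q[...,0])<.04)&(abs(Q[...,1])<.06)&(Q[...,2]>-.03)&(Q[...,2]<.06)
    w=near&(g>110)&(z>.2);b=near&(g<60)&(z>.2)
    hz=np.histogram(Q[w][:,2],np.arange(-.03,.062,.004));print(n,"white z",list(zip(hz[1].round(3)*1000,hz[0])))
    e=w&(Q[...,2]>np.percentile(Q[w][:,2],97)-.008)
    print("end face px",e.sum(),np.percentile(Q[e],[3,50,97],axis=0).round(4).tolist(),Q[e].mean(0).round(4))
    for s,nm in((1,"trig"),(-1,"btn")):
        k=b&(s*Q[...,1]>.01)
        if k.sum()>5: print(nm,k.sum(),np.percentile(Q[k],[3,25,50,75,97],axis=0).round(4).tolist())
E
```

```text
[[ 0.79908272  0.21999997 -0.55952374]
 [-0.18021343  0.97549988  0.1261868 ]
 [ 0.57357644  0.          0.81915204]]
top white z [(np.float64(-30.0), np.int64(0)), (np.float64(-26.0), np.int64(0)), (np.float64(-22.0), np.int64(0)), (np.float64(-18.0), np.int64(0)), (np.float64(-14.0), np.int64(0)), (np.float64(-10.0), np.int64(0)), (np.float64(-6.0), np.int64(0)), (np.float64(-2.0), np.int64(0)), (np.float64(2.0), np.int64(0)), (np.float64(6.0), np.int64(0)), (np.float64(10.0), np.int64(0)), (np.float64(14.0), np.int64(1)), (np.float64(18.0), np.int64(12)), (np.float64(22.0), np.int64(20)), (np.float64(26.0), np.int64(75)), (np.float64(30.0), np.int64(151)), (np.float64(34.0), np.int64(2)), (np.float64(38.0), np.int64(0)), (np.float64(42.0), np.int64(0)), (np.float64(46.0), np.int64(0)), (np.float64(50.0), np.int64(0)), (np.float64(54.0), np.int64(0))]
end face px 231 [[-0.0119, -0.0157, 0.0266], [0.0044, -0.0015, 0.0307], [0.0183, 0.0129, 0.0334]] [ 0.004  -0.0015  0.0305]
trig 132 [[-0.0058, 0.016, -0.0182], [0.0046, 0.019, 0.0027], [0.0124, 0.0221, 0.0252], [0.0137, 0.0252, 0.028
[... 490 characters left out ...]
(0)), (np.float64(6.0), np.int64(1)), (np.float64(10.0), np.int64(2)), (np.float64(14.0), np.int64(1)), (np.float64(18.0), np.int64(4)), (np.float64(22.0), np.int64(7)), (np.float64(26.0), np.int64(35)), (np.float64(30.0), np.int64(163)), (np.float64(34.0), np.int64(10)), (np.float64(38.0), np.int64(0)), (np.float64(42.0), np.int64(0)), (np.float64(46.0), np.int64(0)), (np.float64(50.0), np.int64(0)), (np.float64(54.0), np.int64(0))]
end face px 208 [[-0.0126, -0.0146, 0.028], [0.0032, 0.0003, 0.0315], [0.0185, 0.0137, 0.0343]] [0.0032 0.     0.0314]
trig 175 [[-0.0061, 0.0195, -0.0251], [-0.0017, 0.0272, -0.0069], [0.0032, 0.0282, 0.0119], [0.0082, 0.0291, 0.0276], [0.0128, 0.0301, 0.0314]]
```

Measured handle-frame origin: about (0.505, 0.042, 0.28) plus small offsets. The trigger, button and end face all agree with the given sizes to about 2 mm. The grasp needs the tool tilted 35°, but the moves only offer shifts and a turn about the tool's z. I'll test in free air what the arm does past its pointing-down reach.

Emit:
{"op": "step_arm", "data": {
  "xyz": [
    [0,-0.2,0],
    [0,-0.4,0],
    [0,-0.6,0],
    [0,-0.8,0],
    [0,-1,0],
    [0,-1,0],
    [0,-1,0],
    [0,-1,0]
  ],
  "yaw": [0,0,0,0,0,0,0,0],
  "claw": [-1,-1,-1,-1,-1,-1,-1,-1]
}}

```text
time_s: 0.77
tcp_pos: [0.3535, 0.8001, 0.2381]
eef_rot: [179.8, -0.0, -23.8]
contact_force: [-0.8, -0.7, 0.7]
gripper_width: 0.0874
gripper_force: 0.0
```

Emit:
{"op": "step_arm", "data": {
  "xyz": [
    [0,-0.2,0],
    [0,-0.4,0],
    [0,-0.6,0],
    [0,-0.8,0],
    [0,-1,0],
    [0,-1,0],
    [0,-1,0],
    [0,-1,0]
  ],
  "yaw": [0,0,0,0,0,0,0,0],
  "claw": [-1,-1,-1,-1,-1,-1,-1,-1]
}}

```text
time_s: 1.43
tcp_pos: [0.4095, 0.9275, 0.2227]
eef_rot: [-177.3, -0.2, -23.8]
contact_force: [0.7, 0.2, 0.8]
gripper_width: 0.0875
gripper_force: 0.0
```

```bash
python3 -c "
from plant import status
print(status.get_state()['joints'].round(2))"
```

```text
[ 77.35  60.57  71.71   0.73 -98.57 -11.04]
```

Past the reach limit the tool tilts outwards (2.9° here, joint 3 at its limit). I'll check whether that tilt stays when I come back.

Emit:
{"op": "step_arm", "data": {
  "xyz": [
    [0,0.2,0],
    [0,0.4,0],
    [0,0.6,0],
    [0,0.6,0],
    [0,0.6,0]
  ],
  "yaw": [0,0,0,0,0],
  "claw": [-1,-1,-1,-1,-1]
}}

```text
time_s: 1.85
tcp_pos: [0.3577, 0.8082, 0.2155]
eef_rot: [-178.0, -0.2, -23.8]
contact_force: [0.0, 1.6, -0.6]
gripper_width: 0.0876
gripper_force: 0.0
```

The tilt does stay: each call starts from the pose actually reached. So I can build up the 35° by pushing past the reach limit along the handle's lean azimuth, about -12.7°. I'll fly there, well above the bar.

Emit:
{"op": "step_arm", "data": {
  "xyz": [
    [0.2,0.2,-0.25],
    [0.3,0.3,-0.4],
    [0.45,0.45,-0.55],
    [0.55,0.6,-0.7],
    [0.65,0.75,-0.85],
    [0.75,0.85,-1],
    [0.85,0.95,-1],
    [0.85,0.95,-1]
  ],
  "yaw": [0,0,0,0,0,0,0,0],
  "claw": [-1,-1,-1,-1,-1,-1,-1,-1]
}}

```text
time_s: 2.52
tcp_pos: [0.4363, 0.5658, 0.4139]
eef_rot: [-177.1, -0.3, -23.8]
contact_force: [0.7, 0.7, 0.0]
gripper_width: 0.0878
gripper_force: 0.0
```

Emit:
{"op": "step_arm", "data": {
  "xyz": [
    [0.14,0.15,-0.1],
    [0.28,0.3,-0.2],
    [0.42,0.45,-0.3],
    [0.56,0.6,-0.4],
    [0.7,0.75,-0.45],
    [0.85,0.95,-0.45],
    [0.85,0.95,-0.45]
  ],
  "yaw": [0,0,0,0,0,0,0],
  "claw": [-1,-1,-1,-1,-1,-1,-1]
}}

```text
time_s: 3.1
tcp_pos: [0.513, 0.3183, 0.4954]
eef_rot: [-177.1, -0.5, -23.9]
contact_force: [0.4, 0.6, 1.8]
gripper_width: 0.0877
gripper_force: 0.0
```

Emit:
{"op": "step_arm", "data": {
  "xyz": [
    [0.14,0.15,-0.1],
    [0.28,0.3,-0.15],
    [0.42,0.45,-0.15],
    [0.56,0.6,-0.15],
    [0.7,0.75,-0.15],
    [0.85,0.95,-0.15],
    [0.85,0.95,-0.15]
  ],
  "yaw": [0,0,0,0,0,0,0],
  "claw": [-1,-1,-1,-1,-1,-1,-1]
}}

```text
time_s: 3.68
tcp_pos: [0.5907, 0.0739, 0.5162]
eef_rot: [-177.4, -0.6, -24.0]
contact_force: [-0.8, 1.5, 0.7]
gripper_width: 0.0875
gripper_force: 0.0
```

Emit:
{"op": "step_arm", "data": {
  "xyz": [
    [0.14,0.15,0],
    [0.28,0.3,0],
    [0.42,0.45,0],
    [0.56,0.6,0],
    [0.7,0.75,0],
    [0.85,0.95,0],
    [0.85,0.95,0]
  ],
  "yaw": [-0.015,-0.031,-0.031,-0.031,-0.031,-0.031,-0.031],
  "claw": [-1,-1,-1,-1,-1,-1,-1]
}}

```text
time_s: 4.27
tcp_pos: [0.6696, -0.1685, 0.5071]
eef_rot: [-177.8, -0.9, -12.9]
contact_force: [0.1, 1.3, -0.6]
gripper_width: 0.0877
gripper_force: 0.0
```

```bash
python3 -c "
from plant import status
print(status.get_state()['joints'].round(2))"
```

```text
[   0.94   20.09   34.26   -1.97 -102.74   75.71]
```

Emit:
{"op": "step_arm", "data": {
  "xyz": [
    [0.2,0,0],
    [0.4,0,0],
    [0.6,0,0],
    [0.8,0,0],
    [1,0,0],
    [1,0,0]
  ],
  "yaw": [0,0,0,0,0,0],
  "claw": [-1,-1,-1,-1,-1,-1]
}}

```text
time_s: 4.77
tcp_pos: [0.8407, -0.1999, 0.4775]
eef_rot: [-178.0, -1.8, -12.7]
contact_force: [1.7, 1.0, -2.9]
gripper_width: 0.088
gripper_force: 0.0
```

Emit:
{"op": "step_arm", "data": {
  "xyz": [
    [0.2,0,0],
    [0.4,0,0],
    [0.6,0,0],
    [0.8,0,0],
    [1,0,0],
    [1,0,0]
  ],
  "yaw": [0,0,0,0,0,0],
  "claw": [-1,-1,-1,-1,-1,-1]
}}

```text
time_s: 5.27
tcp_pos: [0.8945, -0.2102, 0.4268]
eef_rot: [-178.2, -4.5, -12.8]
contact_force: [-0.5, 0.7, -0.4]
gripper_width: 0.0878
gripper_force: 0.0
```

```bash
python3 -c "
from plant import status
print(status.get_state()['joints'].round(2))"
```

```text
[  -1.54   47.68   71.69   -0.94 -109.25   78.46]
```

Emit:
{"op": "step_arm", "data": {
  "xyz": [
    [1,0,-0.5],
    [1,0,-0.5],
    [1,0,-0.5]
  ],
  "yaw": [0,0,0],
  "claw": [-1,-1,-1]
}}

```text
time_s: 5.52
tcp_pos: [0.9071, -0.213, 0.4302]
eef_rot: [-178.5, -6.7, -12.9]
contact_force: [-0.3, 0.7, 0.6]
gripper_width: 0.0877
gripper_force: 0.0
```

Emit:
{"op": "step_arm", "data": {
  "xyz": [
    [1,0,-0.5]
  ],
  "yaw": [0],
  "claw": [-1]
}}

```text
time_s: 5.6
tcp_pos: [0.9151, -0.2147, 0.4338]
eef_rot: [-178.6, -8.2, -12.9]
contact_force: [1.2, 0.1, -0.6]
gripper_width: 0.0879
gripper_force: 0.0
```

Emit:
{"op": "step_arm", "data": {
  "xyz": [
    [1,0,-1]
  ],
  "yaw": [0],
  "claw": [-1]
}}

```text
time_s: 5.68
tcp_pos: [0.9165, -0.2148, 0.4469]
eef_rot: [-178.8, -9.6, -12.9]
contact_force: [0.7, 0.8, -1.1]
gripper_width: 0.0874
gripper_force: 0.0
```

```bash
python3 -c "
from plant import status
print(status.get_state()['joints'].round(2))"
```

```text
[  -1.11   46.9    71.55    0.85 -105.     78.57]
```

Emit:
{"op": "step_arm", "data": {
  "xyz": [
    [1,0,-0.4]
  ],
  "yaw": [0],
  "claw": [-1]
}}

```text
time_s: 5.77
tcp_pos: [0.9241, -0.2173, 0.4587]
eef_rot: [-179.1, -11.8, -13.0]
contact_force: [-1.7, 0.3, 0.9]
gripper_width: 0.0876
gripper_force: 0.0
```

Emit:
{"op": "step_arm", "data": {
  "xyz": [
    [1,0,-0.4]
  ],
  "yaw": [0],
  "claw": [-1]
}}

```text
time_s: 5.85
tcp_pos: [0.9337, -0.219, 0.463]
eef_rot: [-179.2, -13.5, -13.0]
contact_force: [0.4, 0.5, -0.2]
gripper_width: 0.0872
gripper_force: 0.0
```

Emit:
{"op": "step_arm", "data": {
  "xyz": [
    [1,0,-0.4]
  ],
  "yaw": [0],
  "claw": [-1]
}}

```text
time_s: 5.93
tcp_pos: [0.9424, -0.2205, 0.4681]
eef_rot: [-179.4, -15.2, -13.0]
contact_force: [-0.1, -0.0, 0.7]
gripper_width: 0.0876
gripper_force: 0.0
```

Emit:
{"op": "step_arm", "data": {
  "xyz": [
    [1,0,-0.3]
  ],
  "yaw": [0],
  "claw": [-1]
}}

```text
time_s: 6.02
tcp_pos: [0.9523, -0.2225, 0.4727]
eef_rot: [-179.6, -16.9, -13.1]
contact_force: [0.6, -0.1, -0.2]
gripper_width: 0.0875
gripper_force: 0.0
```

Emit:
{"op": "step_arm", "data": {
  "xyz": [
    [1,0,-0.3]
  ],
  "yaw": [0],
  "claw": [-1]
}}

```text
time_s: 6.1
tcp_pos: [0.9619, -0.2243, 0.4772]
eef_rot: [-179.7, -18.6, -13.1]
contact_force: [-0.2, 0.6, 0.1]
gripper_width: 0.0874
gripper_force: 0.0
```

Emit:
{"op": "step_arm", "data": {
  "xyz": [
    [1,0,-0.3]
  ],
  "yaw": [0],
  "claw": [-1]
}}

```text
time_s: 6.18
tcp_pos: [0.9709, -0.226, 0.4829]
eef_rot: [-179.9, -20.3, -13.1]
contact_force: [0.1, -0.6, -0.5]
gripper_width: 0.0876
gripper_force: 0.0
```

Emit:
{"op": "step_arm", "data": {
  "xyz": [
    [1,0,-0.2]
  ],
  "yaw": [0],
  "claw": [-1]
}}

```text
time_s: 6.27
tcp_pos: [0.9811, -0.2281, 0.4879]
eef_rot: [179.9, -22.1, -13.1]
contact_force: [-0.5, 0.4, 0.2]
gripper_width: 0.0873
gripper_force: 0.0
```

Emit:
{"op": "step_arm", "data": {
  "xyz": [
    [1,0,-0.2]
  ],
  "yaw": [0],
  "claw": [-1]
}}

```text
time_s: 6.35
tcp_pos: [0.9912, -0.2299, 0.4924]
eef_rot: [179.7, -23.8, -13.1]
contact_force: [-1.3, 0.1, -0.6]
gripper_width: 0.0878
gripper_force: 0.0
```

Emit:
{"op": "step_arm", "data": {
  "xyz": [
    [1,0,-0.2]
  ],
  "yaw": [0],
  "claw": [-1]
}}

```text
time_s: 6.43
tcp_pos: [1.0006, -0.2316, 0.4982]
eef_rot: [179.5, -25.6, -13.0]
contact_force: [0.0, 0.7, -0.9]
gripper_width: 0.0875
gripper_force: 0.0
```

Emit:
{"op": "step_arm", "data": {
  "xyz": [
    [1,0,-0.2]
  ],
  "yaw": [0],
  "claw": [-1]
}}

```text
time_s: 6.52
tcp_pos: [1.0093, -0.2332, 0.5054]
eef_rot: [179.3, -27.3, -13.0]
contact_force: [0.3, -0.1, -0.1]
gripper_width: 0.0876
gripper_force: 0.0
```

Emit:
{"op": "step_arm", "data": {
  "xyz": [
    [1,0,-0.1]
  ],
  "yaw": [0],
  "claw": [-1]
}}

```text
time_s: 6.6
tcp_pos: [1.0192, -0.2352, 0.5114]
eef_rot: [179.1, -29.1, -13.0]
contact_force: [-0.7, 0.2, 0.0]
gripper_width: 0.0879
gripper_force: 0.0
```

Emit:
{"op": "step_arm", "data": {
  "xyz": [
    [1,0,-0.1]
  ],
  "yaw": [0],
  "claw": [-1]
}}

```text
time_s: 6.68
tcp_pos: [1.029, -0.2369, 0.5168]
eef_rot: [178.9, -30.9, -13.0]
contact_force: [0.6, 0.2, -0.4]
gripper_width: 0.0874
gripper_force: 0.0
```

Emit:
{"op": "step_arm", "data": {
  "xyz": [
    [1,0,-0.1]
  ],
  "yaw": [0],
  "claw": [-1]
}}

```text
time_s: 6.77
tcp_pos: [1.0381, -0.2385, 0.5235]
eef_rot: [178.7, -32.6, -12.9]
contact_force: [0.5, -0.5, -0.5]
gripper_width: 0.0878
gripper_force: 0.0
```

Emit:
{"op": "step_arm", "data": {
  "xyz": [
    [0,0,0],
    [0,0,0]
  ],
  "yaw": [0,0],
  "claw": [-1,-1]
}}

```text
time_s: 6.93
tcp_pos: [1.0375, -0.2383, 0.5227]
eef_rot: [178.7, -32.5, -12.9]
contact_force: [0.9, -1.2, 0.4]
gripper_width: 0.0876
gripper_force: 0.0
```

```bash
python3 -c "
from plant import status
print(status.get_state()['joints'].round(2))"
```

```text
[  0.2   46.88  71.71   8.29 -83.36  77.87]
```

Emit:
{"op": "step_arm", "data": {
  "xyz": [
    [1,-0.8,-0.1]
  ],
  "yaw": [0],
  "claw": [-1]
}}

```text
time_s: 7.02
tcp_pos: [1.0484, -0.2206, 0.5286]
eef_rot: [178.6, -33.8, -13.2]
contact_force: [-0.2, -0.2, 0.7]
gripper_width: 0.0876
gripper_force: 0.0
```

Emit:
{"op": "step_arm", "data": {
  "xyz": [
    [0.15,-0.15,0]
  ],
  "yaw": [0],
  "claw": [-1]
}}

```text
time_s: 7.1
tcp_pos: [1.0629, -0.1915, 0.5325]
eef_rot: [178.5, -35.2, -13.1]
contact_force: [0.8, 0.9, 0.4]
gripper_width: 0.088
gripper_force: 0.0
```

Emit:
{"op": "step_arm", "data": {
  "xyz": [
    [0,0,0],
    [0,0,0]
  ],
  "yaw": [0,0],
  "claw": [-1,-1]
}}

```text
time_s: 7.27
tcp_pos: [1.0643, -0.1859, 0.5292]
eef_rot: [178.5, -35.0, -12.7]
contact_force: [-0.4, 0.3, -0.3]
gripper_width: 0.0874
gripper_force: 0.0
```

The tilt is now right: roll 178.5, pitch -35, yaw -12.7. Next I'll work out the approach in tool axes.

```bash
cat >> h.py <<'E'
from scipy.spatial.transform import Rotation as Ro
from plant import status
H=np.array([.505,.042,.28])+RH@np.array([.0032,-.0015,-.007])
def rel():
    s=status.get_state();R=Ro.from_euler("xyz",s["eef_rot"],degrees=True).as_matrix()
    print("t",s["time_s"],"joints",s["joints"].round(1),"rot",s["eef_rot"].round(2))
    p=s["tcp_pos"];print("tcp in handle frame mm",((p-H)@RH*1e3).round(1),"| tool axes in handle:",(RH.T@R).round(3).tolist())
    print("force tool axes",(s["contact_force"]@R).round(2),"w",round(s["gripper_width"]*1e3,2),"gf",s["gripper_force"])
    return p,R
def go(hx,hy,hz):
    "tool-axis shares from measured pose to a point (mm) in the handle frame"
    p,R=rel();print("shares",((H+RH@np.array([hx,hy,hz])/1e3-p)@R/.2).round(4))
E
python3 -c "
from h import *
print(H);go(300,1.5,145);go(0,1.5,145)"
```

```text
[0.51114373 0.03907676 0.27610138]
t 7.2667 joints [  3.8  47.6  71.7  11.  -80.8  74.5] rot [178.51 -34.97 -12.69]
tcp in handle frame mm [ 627.8  -97.7 -130.6] | tool axes in handle: [[1.0, 0.0, -0.0], [0.0, -1.0, -0.026], [-0.0, 0.026, -1.0]]
force tool axes [-0.58 -0.21 -0.  ] w 87.43 gf 0.0
shares [-1.6394 -0.4609 -1.3895]
t 7.2667 joints [  3.8  47.6  71.7  11.  -80.8  74.5] rot [178.51 -34.97 -12.69]
tcp in handle frame mm [ 627.8  -97.7 -130.6] | tool axes in handle: [[1.0, 0.0, -0.0], [0.0, -1.0, -0.026], [-0.0, 0.026, -1.0]]
force tool axes [-0.58 -0.21 -0.  ] w 87.43 gf 0.0
shares [-3.1394 -0.4613 -1.3888]
```

Emit:
{"op": "step_arm", "data": {
  "xyz": [
    [-0.16,-0.04,-0.1],
    [-0.32,-0.08,-0.22],
    [-0.48,-0.13,-0.36],
    [-0.62,-0.17,-0.5],
    [-0.75,-0.21,-0.62],
    [-0.82,-0.23,-0.7]
  ],
  "yaw": [0,0,0,0,0,0],
  "claw": [-1,-1,-1,-1,-1,-1]
}}

```text
time_s: 7.77
tcp_pos: [0.8721, -0.0976, 0.5481]
eef_rot: [178.5, -35.1, -12.9]
contact_force: [1.4, 1.6, 1.0]
gripper_width: 0.0879
gripper_force: 0.0
```

Emit:
{"op": "step_arm", "data": {
  "xyz": [
    [-0.16,-0.04,-0.12],
    [-0.32,-0.08,-0.25],
    [-0.48,-0.13,-0.4],
    [-0.62,-0.17,-0.53],
    [-0.75,-0.21,-0.65],
    [-0.82,-0.23,-0.7],
    [-0.82,-0.23,-0.7]
  ],
  "yaw": [0,0,0,0,0,0,0],
  "claw": [-1,-1,-1,-1,-1,-1,-1]
}}

```text
time_s: 8.35
tcp_pos: [0.6738, -0.0014, 0.5709]
eef_rot: [178.7, -35.3, -12.9]
contact_force: [0.6, -0.0, 0.1]
gripper_width: 0.0879
gripper_force: 0.0
```

```bash
python3 -c "
from h import *
go(0,1.5,145)"
```

```text
t 8.35 joints [ 27.8  -2.4  -4.4  26.2 -63.1  42. ] rot [178.75 -35.31 -12.94]
tcp in handle frame mm [306.4  -3.7 145.4] | tool axes in handle: [[1.0, -0.003, 0.005], [-0.003, -1.0, -0.024], [0.005, 0.024, -1.0]]
force tool axes [ 0.54 -0.13  0.2 ] w 87.89 gf 0.0
shares [-1.532  -0.0208 -0.0071]
```

Emit:
{"op": "step_arm", "data": {
  "xyz": [
    [-0.2,0,0],
    [-0.4,0,0],
    [-0.6,-0.01,0],
    [-0.77,-0.02,0],
    [-0.77,-0.02,0]
  ],
  "yaw": [0,0,0,0,0],
  "claw": [-1,-1,-1,-1,-1]
}}

```text
time_s: 8.77
tcp_pos: [0.5508, 0.0287, 0.4739]
eef_rot: [178.3, -34.8, -12.8]
contact_force: [-0.1, -0.7, -0.8]
gripper_width: 0.0876
gripper_force: 0.0
```

```bash
python3 -c "
from h import *
go(0,1.5,145)"
```

```text
t 8.7667 joints [ 40.  -14.7 -28.4  33.3 -59.5  23.6] rot [178.32 -34.83 -12.79]
tcp in handle frame mm [147.   -1.4 138.5] | tool axes in handle: [[1.0, -0.001, -0.003], [-0.001, -1.0, -0.03], [-0.003, 0.03, -1.0]]
force tool axes [-0.4   0.67  0.66] w 87.62 gf 0.0
shares [-0.735  -0.0126 -0.0307]
```

Emit:
{"op": "step_arm", "data": {
  "xyz": [
    [-0.2,0,-0.03],
    [-0.4,-0.01,-0.03],
    [-0.6,-0.01,-0.03],
    [-0.735,-0.01,-0.03],
    [-0.735,-0.01,-0.03],
    [-0.735,-0.01,-0.03]
  ],
  "yaw": [0,0,0,0,0,0],
  "claw": [-1,-1,-1,-1,-1,-1]
}}

```text
time_s: 9.27
tcp_pos: [0.435, 0.0609, 0.3993]
eef_rot: [178.6, -35.1, -12.7]
contact_force: [0.8, 0.1, 0.9]
gripper_width: 0.0874
gripper_force: 0.0
```

Run:
```python
from h import *
go(0,1.5,75)
for n in("side","top"):
    p,d=cams.capture(n);np.savez(n+"1.npz",p=p,d=d);q=proj(n,H)[0].astype(int)
    if n=="side":cv2.imwrite("pics/s1.png",cv2.resize(p[max(q[1]-70,0):q[1]+70,q[0]-90:q[0]+90],None,fx=4,fy=4,interpolation=cv2.INTER_CUBIC))
```

```text
t 9.2667 joints [ 62.2 -26.2 -45.3  37.5 -67.2   0.8] rot [178.61 -35.09 -12.73]
tcp in handle frame mm [  5.9   4.6 146.2] | tool axes in handle: [[1.0, -0.0, 0.001], [-0.0, -1.0, -0.024], [0.001, 0.024, -1.0]]
force tool axes [ 1.08 -0.26 -0.3 ] w 87.39 gf 0.0
shares [-0.0301  0.0066  0.3565]
```

View pics/s1.png

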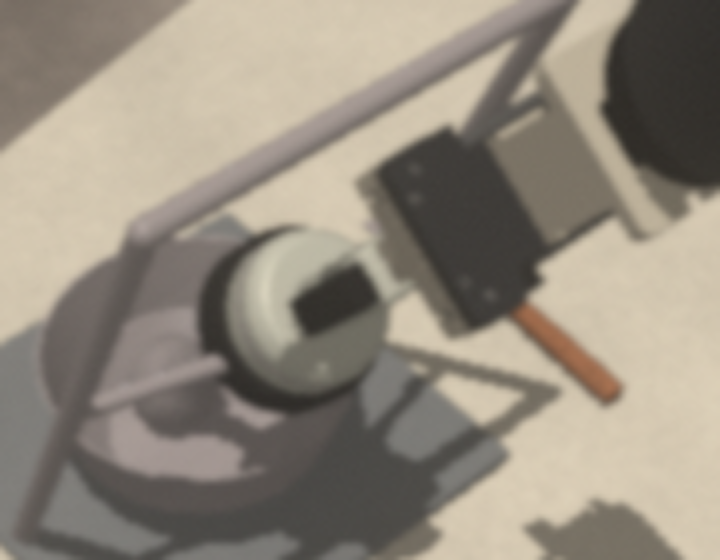

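The side crop shows the gripper at (450,235) in front of the bar and lined up with the handle (end face near (395,275)). Now descending along the handle.

Emit:
{"op": "step_arm", "data": {
  "xyz": [
    [-0.01,0,0.1],
    [-0.02,0.01,0.2],
    [-0.03,0.01,0.3],
    [-0.03,0.01,0.4],
    [-0.03,0.01,0.43],
    [-0.03,0.01,0.43],
    [-0.03,0.01,0.43]
  ],
  "yaw": [0,0,0,0,0,0,0],
  "claw": [-1,-1,-1,-1,-1,-1,-1]
}}

```text
time_s: 9.95
tcp_pos: [0.4786, 0.0456, 0.3256]
eef_rot: [178.4, -35.1, -13.0]
contact_force: [-0.5, 0.1, 0.4]
gripper_width: 0.0878
gripper_force: 0.0
```

Run:
```python
from h import *
go(0,1.5,32)
f=np.load("top1.npz")
for n in("side","top"):
    p,d=cams.capture(n);np.savez(n+"2.npz",p=p,d=d);q=proj(n,H)[0].astype(int)
    if n=="top":cv2.imwrite("pics/t2.png",cv2.resize(p[q[1]-50:q[1]+60,q[0]-80:q[0]+70],None,fx=5,fy=5,interpolation=cv2.INTER_CUBIC))
```

```text
t 9.95 joints [ 48.4 -19.4 -52.5  43.3 -49.    1.1] rot [178.44 -35.07 -12.99]
tcp in handle frame mm [ 1.2 -0.8 59.6] | tool axes in handle: [[1.0, -0.004, 0.001], [-0.004, -1.0, -0.03], [0.001, 0.03, -1.0]]
force tool axes [-0.22  0.05 -0.64] w 87.8 gf 0.0
shares [-0.0064 -0.0156  0.1376]
```

View pics/t2.png

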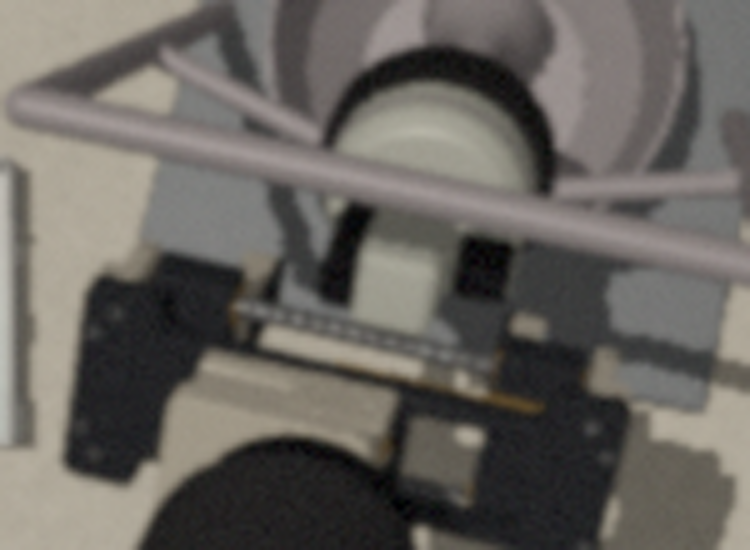

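The top crop shows the open fingers at (255,280) and (530,330), straddling the handle at (400,300), with the trigger at (345,270) and the button at (480,280) inside. Now lowering until the tips are about 7 mm above the button.

Emit:
{"op": "step_arm", "data": {
  "xyz": [
    [-0.005,-0.005,0.06],
    [-0.005,-0.01,0.12],
    [-0.005,-0.012,0.17],
    [-0.005,-0.012,0.17],
    [-0.005,-0.012,0.17],
    [-0.005,-0.012,0.17]
  ],
  "yaw": [0,0,0,0,0,0],
  "claw": [-1,-1,-1,-1,-1,-1]
}}

```text
time_s: 10.55
tcp_pos: [0.4967, 0.0443, 0.2977]
eef_rot: [178.6, -35.1, -12.9]
contact_force: [-0.6, -0.0, -0.6]
gripper_width: 0.0878
gripper_force: 0.0
```

```bash
python3 -c "
from h import *
go(0,1.5,25)"
```

```text
t 10.55 joints [ 43.2 -16.1 -55.1  47.7 -41.6  -0.6] rot [178.58 -35.13 -12.86]
tcp in handle frame mm [-0.1  1.9 26.5] | tool axes in handle: [[1.0, -0.002, 0.002], [-0.002, -1.0, -0.026], [0.002, 0.026, -1.0]]
force tool axes [-0.86  0.15  0.19] w 87.76 gf 0.0
shares [0.0006 0.0017 0.0074]
```

Emit:
{"op": "step_arm", "data": {
  "xyz": [
    [0,0,0],
    [0,0,0],
    [0,0,0],
    [0,0,0],
    [0,0,0],
    [0,0,0],
    [0,0,0],
    [0,0,0],
    [0,0,0],
    [0,0,0]
  ],
  "yaw": [0,0,0,0,0,0,0,0,0,0],
  "claw": [-0.3,-0.1,0,0.1,0.3,0.3,0.3,0.3,0.3,0.3],
  "grip_force": 15
}}

```text
time_s: 11.38
tcp_pos: [0.4968, 0.0443, 0.2968]
eef_rot: [178.5, -35.1, -12.8]
contact_force: [2.1, 1.4, -0.4]
gripper_width: 0.0369
gripper_force: 15.0
```

```bash
python3 -c "
from h import *
go(0,1.5,15)"
```

```text
t 11.3833 joints [ 43.1 -16.  -55.2  47.8 -41.4  -0.7] rot [178.55 -35.08 -12.83]
tcp in handle frame mm [-0.5  1.9 25.6] | tool axes in handle: [[1.0, -0.002, 0.001], [-0.002, -1.0, -0.027], [0.001, 0.027, -1.0]]
force tool axes [ 1.19 -1.86  1.32] w 36.91 gf 14.99449834227562
shares [0.0027 0.0006 0.0531]
```

Trigger fully in: opening 36.9 mm at 15 N, with little side force. Next I slide down onto the button in small steps.

Emit:
{"op": "step_arm", "data": {
  "xyz": [
    [0,0,0.005],
    [0,0,0.01],
    [0,0,0.015],
    [0,0,0.02],
    [0,0,0.025],
    [0,0,0.025]
  ],
  "yaw": [0,0,0,0,0,0],
  "claw": [0.3,0.3,0.3,0.3,0.3,0.3]
}}

```text
time_s: 11.88
tcp_pos: [0.4996, 0.0436, 0.2928]
eef_rot: [178.6, -35.1, -12.8]
contact_force: [-6.6, 5.0, 3.7]
gripper_width: 0.0371
gripper_force: 15.0
```

Emit:
{"op": "step_arm", "data": {
  "xyz": [
    [0,0,0.005],
    [0,0,0.01],
    [0,0,0.015],
    [0,0,0.015]
  ],
  "yaw": [0,0,0,0],
  "claw": [0.3,0.3,0.3,0.3]
}}

```text
time_s: 12.22
tcp_pos: [0.5012, 0.0432, 0.2904]
eef_rot: [178.6, -35.1, -12.8]
contact_force: [-9.0, 4.5, 4.9]
gripper_width: 0.0371
gripper_force: 15.1
```

```bash
python3 -c "
from h import *
go(0,1.5,8)"
```

```text
t 12.2167 joints [ 41.7 -15.2 -55.8  49.1 -39.6  -1.2] rot [178.6  -35.11 -12.83]
tcp in handle frame mm [-0.5  1.8 17.8] | tool axes in handle: [[1.0, -0.002, 0.002], [-0.002, -1.0, -0.026], [0.002, 0.026, -1.0]]
force tool axes [-5.22 -2.18 -9.67] w 37.05 gf 15.063611716032028
shares [0.0022 0.0005 0.0491]
```

Emit:
{"op": "step_arm", "data": {
  "xyz": [
    [0,0,0.005],
    [0,0,0.01],
    [0,0,0.015],
    [0,0,0.015]
  ],
  "yaw": [0,0,0,0],
  "claw": [0.3,0.3,0.3,0.3]
}}

```text
time_s: 12.55
tcp_pos: [0.503, 0.0428, 0.2883]
eef_rot: [178.6, -35.1, -12.8]
contact_force: [-9.3, 5.3, 6.5]
gripper_width: 0.0372
gripper_force: 15.1
```

Emit:
{"op": "step_arm", "data": {
  "xyz": [
    [0,0,0.005],
    [0,0,0.01],
    [0,0,0.015],
    [0,0,0.015]
  ],
  "yaw": [0,0,0,0],
  "claw": [0.3,0.3,0.3,0.3]
}}

```text
time_s: 12.88
tcp_pos: [0.505, 0.0424, 0.2866]
eef_rot: [178.6, -35.2, -12.9]
contact_force: [-6.3, 2.9, 8.6]
gripper_width: 0.0372
gripper_force: 15.1
```

```bash
python3 -c "
from h import *
go(0,1.5,8)"
```

```text
t 12.8833 joints [ 40.6 -14.6 -56.1  50.3 -38.3  -1.6] rot [178.63 -35.19 -12.86]
tcp in handle frame mm [ 0.5  1.9 12.4] | tool axes in handle: [[1.0, -0.002, 0.003], [-0.002, -1.0, -0.025], [0.003, 0.025, -1.0]]
force tool axes [ -0.56  -1.17 -10.98] w 37.19 gf 15.076225250959396
shares [-0.0028  0.0012  0.0221]
```

Emit:
{"op": "step_arm", "data": {
  "xyz": [
    [0,0,0.005],
    [0,0,0.01],
    [0,0,0.015],
    [0,0,0.015]
  ],
  "yaw": [0,0,0,0],
  "claw": [0.3,0.3,0.3,0.3]
}}

```text
time_s: 13.22
tcp_pos: [0.5069, 0.0419, 0.2844]
eef_rot: [178.6, -35.2, -12.9]
contact_force: [-5.6, 2.3, 9.0]
gripper_width: 0.0377
gripper_force: 15.1
```

Emit:
{"op": "step_arm", "data": {
  "xyz": [
    [0,0,0.005],
    [0,0,0.01],
    [0,0,0.015],
    [0,0,0.015]
  ],
  "yaw": [0,0,0,0],
  "claw": [0.3,0.3,0.3,0.3]
}}

```text
time_s: 13.55
tcp_pos: [0.5086, 0.0415, 0.2821]
eef_rot: [178.6, -35.2, -12.9]
contact_force: [-4.9, 2.1, 9.8]
gripper_width: 0.0373
gripper_force: 15.9
```

Run:
```python
from h import *
go(0,1.5,0)
for n in("side","top"):
    p,d=cams.capture(n);np.savez(n+"3.npz",p=p,d=d)
    # housing shift check: white points of the motor housing, mean depth change vs first frame
    a=np.load(n+"0.npz");g0=a["p"].max(2);g1=p.max(2);q=proj(n,H-.06*HZ)[0].astype(int)
    C0=cloud(n,a["d"]);C1=cloud(n,d);w=(slice(q[1]-40,q[1]+40),slice(q[0]-40,q[0]+40))
    for C,g in((C0,g0),(C1,g1)):
        Q=(C[w]-H)@RH;m=(g[w]>100)&(abs(Q[...,0])<.045)&(abs(Q[...,1])<.045)&(Q[...,2]<-.03)&(Q[...,2]>-.075)
        h=Q[m];print(n,m.sum(),np.percentile(h[:,2],[50,80,90,95]).round(4))
```

```text
t 13.55 joints [ 39.4 -14.  -56.5  51.4 -37.   -2.1] rot [178.65 -35.23 -12.87]
tcp in handle frame mm [0.9 1.8 6.6] | tool axes in handle: [[1.0, -0.002, 0.004], [-0.002, -1.0, -0.025], [0.004, 0.025, -1.0]]
force tool axes [  1.35  -0.71 -11.01] w 37.28 gf 15.915140882134438
shares [-0.0047  0.0007  0.0332]
side 597 [-0.0451 -0.0424 -0.0414 -0.0407]
side 208 [-0.062  -0.0569 -0.0542 -0.0534]
top 497 [-0.0478 -0.0437 -0.0427 -0.042 ]
top 539 [-0.0557 -0.0532 -0.0522 -0.0517]
```

The blender has sunk about 10 mm to its stop, so the button is only now starting to move. Continuing.

Emit:
{"op": "step_arm", "data": {
  "xyz": [
    [0,0,0.005],
    [0,0,0.01],
    [0,0,0.015],
    [0,0,0.015]
  ],
  "yaw": [0,0,0,0],
  "claw": [0.3,0.3,0.3,0.3]
}}

```text
time_s: 13.98
tcp_pos: [0.5102, 0.0411, 0.2797]
eef_rot: [178.7, -35.2, -12.9]
contact_force: [-5.6, 1.8, 9.2]
gripper_width: 0.0373
gripper_force: 16.9
```

```bash
python3 -c "
from h import *
go(0,1.5,0)"
```

```text
t 13.9833 joints [ 38.9 -13.7 -56.8  52.  -36.3  -2.4] rot [178.66 -35.24 -12.88]
tcp in handle frame mm [1.  1.8 3.7] | tool axes in handle: [[1.0, -0.002, 0.004], [-0.002, -1.0, -0.025], [0.004, 0.025, -1.0]]
force tool axes [  0.52  -0.28 -10.85] w 37.27 gf 16.92648857831955
shares [-0.005   0.0009  0.0186]
```

Emit:
{"op": "step_arm", "data": {
  "xyz": [
    [0,0,0.005],
    [0,0,0.01],
    [0,0,0.01]
  ],
  "yaw": [0,0,0],
  "claw": [0.3,0.3,0.3]
}}

```text
time_s: 14.23
tcp_pos: [0.5114, 0.0408, 0.2781]
eef_rot: [178.7, -35.2, -12.9]
contact_force: [-6.4, 2.4, 8.8]
gripper_width: 0.0376
gripper_force: 17.4
```

Emit:
{"op": "step_arm", "data": {
  "xyz": [
    [0,0,0.005],
    [0,0,0.01],
    [0,0,0.01]
  ],
  "yaw": [0,0,0],
  "claw": [0.3,0.3,0.3]
}}

```text
time_s: 14.48
tcp_pos: [0.5125, 0.0406, 0.2765]
eef_rot: [178.7, -35.2, -12.9]
contact_force: [-7.7, 2.3, 11.2]
gripper_width: 0.0374
gripper_force: 17.8
```

```bash
python3 -c "
from h import *
go(0,1.5,0)"
```

```text
t 14.4833 joints [ 38.1 -13.2 -57.1  52.9 -35.4  -2.8] rot [178.67 -35.25 -12.87]
tcp in handle frame mm [ 1.1  1.7 -0.2] | tool axes in handle: [[1.0, -0.002, 0.004], [-0.002, -1.0, -0.025], [0.004, 0.025, -1.0]]
force tool axes [ -0.1   -0.17 -13.78] w 37.37 gf 17.848198637366295
shares [-0.0053  0.0013 -0.001 ]
```

Emit:
{"op": "step_arm", "data": {
  "xyz": [
    [0,0,0.005],
    [0,0,0.005],
    [0,0,0.005]
  ],
  "yaw": [0,0,0],
  "claw": [0.3,0.3,0.3]
}}

```text
time_s: 14.73
tcp_pos: [0.513, 0.0404, 0.2758]
eef_rot: [178.7, -35.2, -12.9]
contact_force: [-7.0, 2.1, 11.1]
gripper_width: 0.0372
gripper_force: 18.2
```

Emit:
{"op": "step_arm", "data": {
  "xyz": [
    [0,0,0.005],
    [0,0,0.005],
    [0,0,0.005]
  ],
  "yaw": [0,0,0],
  "claw": [0.3,0.3,0.3]
}}

```text
time_s: 14.98
tcp_pos: [0.5136, 0.0403, 0.275]
eef_rot: [178.7, -35.2, -12.9]
contact_force: [-7.1, 1.5, 11.2]
gripper_width: 0.0376
gripper_force: 18.2
```

```bash
python3 -c "
from h import *
go(0,1.5,0)"
```

```text
t 14.9833 joints [ 37.7 -13.  -57.2  53.3 -35.   -3. ] rot [178.68 -35.25 -12.88]
tcp in handle frame mm [ 1.1  1.7 -2.1] | tool axes in handle: [[1.0, -0.003, 0.004], [-0.003, -1.0, -0.025], [0.004, 0.025, -1.0]]
force tool axes [  0.5    0.4  -13.32] w 37.64 gf 18.191167563199997
shares [-0.0055  0.0013 -0.0107]
```

Emit:
{"op": "step_arm", "data": {
  "xyz": [
    [0,0,0.005],
    [0,0,0.005],
    [0,0,0.005]
  ],
  "yaw": [0,0,0],
  "claw": [0.3,0.3,0.3]
}}

```text
time_s: 15.23
tcp_pos: [0.5142, 0.0402, 0.2742]
eef_rot: [178.7, -35.3, -12.9]
contact_force: [-7.4, 1.5, 11.0]
gripper_width: 0.0377
gripper_force: 18.6
```

Emit:
{"op": "step_arm", "data": {
  "xyz": [
    [0,0,0.005],
    [0,0,0.005],
    [0,0,0.005]
  ],
  "yaw": [0,0,0],
  "claw": [0.3,0.3,0.3]
}}

```text
time_s: 15.48
tcp_pos: [0.5147, 0.04, 0.2736]
eef_rot: [178.7, -35.3, -12.9]
contact_force: [-14.3, 3.5, 15.0]
gripper_width: 0.0377
gripper_force: 26.1
```

```bash
python3 -c "
from h import *
go(0,1.5,0)"
```

```text
t 15.4833 joints [ 37.3 -12.8 -57.3  53.8 -34.6  -3.2] rot [178.7  -35.27 -12.88]
tcp in handle frame mm [ 1.2  1.7 -3.9] | tool axes in handle: [[1.0, -0.003, 0.005], [-0.003, -1.0, -0.025], [0.005, 0.025, -1.0]]
force tool axes [ -3.38   0.23 -20.78] w 37.67 gf 26.11937178648077
shares [-0.006   0.0013 -0.0194]
```

Force has risen steeply to 21 N, so the button is at its bottom. I hold it there and ease the trigger off gradually.

Emit:
{"op": "step_arm", "data": {
  "xyz": [
    [0,0,0],
    [0,0,0],
    [0,0,0],
    [0,0,0],
    [0,0,0],
    [0,0,0],
    [0,0,0],
    [0,0,0],
    [0,0,0],
    [0,0,0],
    [0,0,0],
    [0,0,0]
  ],
  "yaw": [0,0,0,0,0,0,0,0,0,0,0,0],
  "claw": [0.13,0.1,0.07,0.04,0.01,-0.02,-0.05,-0.08,-0.11,-0.14,-0.14,-0.14]
}}

```text
time_s: 16.48
tcp_pos: [0.5159, 0.0432, 0.2744]
eef_rot: [179.0, -35.3, -12.7]
contact_force: [-7.0, 13.3, 9.9]
gripper_width: 0.05
gripper_force: 7.2
```

Run:
```python
from h import *
go(0,1.5,0)
p,d=cams.capture("side");q=proj("side",H)[0].astype(int)
cv2.imwrite("pics/s4.png",cv2.resize(p[q[1]-45:q[1]+45,q[0]-60:q[0]+60],None,fx=6,fy=6,interpolation=cv2.INTER_CUBIC))
```

```text
t 16.4833 joints [ 37.4 -12.8 -57.2  53.9 -34.3  -3.2] rot [178.96 -35.33 -12.74]
tcp in handle frame mm [ 2.1  5.1 -3.5] | tool axes in handle: [[1.0, -0.001, 0.006], [-0.0, -1.0, -0.019], [0.006, 0.019, -1.0]]
force tool axes [ -2.22 -11.2  -13.94] w 49.99 gf 7.223888000953593
shares [-0.0104  0.0182 -0.0173]
```

Emit:
{"op": "step_arm", "data": {
  "xyz": [
    [0,0,-0.01],
    [0,0,-0.02],
    [0,0,-0.03],
    [0,0,-0.04],
    [0,0,-0.05],
    [0,0,-0.06],
    [0,0,-0.07],
    [0,0,-0.08],
    [0,0,-0.09],
    [0,0,-0.1],
    [0,0,-0.11],
    [0,0,-0.12]
  ],
  "yaw": [0,0,0,0,0,0,0,0,0,0,0,0],
  "claw": [-0.14,-0.16,-0.18,-0.2,-0.22,-0.25,-0.25,-0.25,-0.25,-0.25,-0.25,-0.25]
}}

```text
time_s: 17.53
tcp_pos: [0.5002, 0.0426, 0.2908]
eef_rot: [178.5, -35.1, -12.8]
contact_force: [0.0, 0.0, 0.4]
gripper_width: 0.0548
gripper_force: 0.0
```

```bash
python3 -c "
from h import *
go(0,1.5,60)"
```

```text
t 17.5333 joints [ 41.9 -15.3 -55.7  48.9 -40.   -1.1] rot [178.49 -35.05 -12.84]
tcp in handle frame mm [-0.9  1.1 18.6] | tool axes in handle: [[1.0, -0.002, 0.001], [-0.002, -1.0, -0.028], [0.001, 0.028, -1.0]]
force tool axes [ 0.24 -0.04 -0.29] w 54.83 gf 0.0
shares [ 0.0049  0.0036 -0.2072]
```

View pics/s4.png

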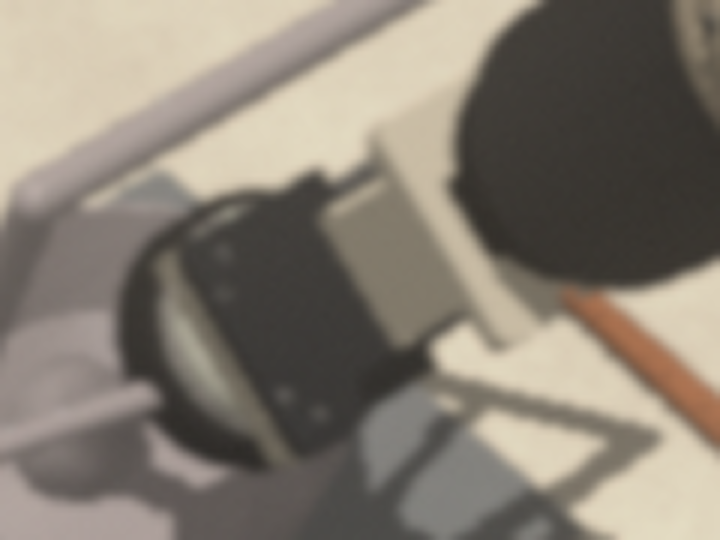

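The side crop shows the gripper (280,300) over the handle, hiding trigger and button. There is no contact now, so I back away along the handle.

Emit:
{"op": "step_arm", "data": {
  "xyz": [
    [0,0,-0.08],
    [0,0,-0.18],
    [0,0,-0.3],
    [0,0,-0.42],
    [0,0,-0.54],
    [0,0,-0.64],
    [0,0,-0.65],
    [0,0,-0.65]
  ],
  "yaw": [0,0,0,0,0,0,0,0],
  "claw": [-0.4,-0.6,-0.8,-1,-1,-1,-1,-1]
}}

```text
time_s: 18.2
tcp_pos: [0.4281, 0.0637, 0.3981]
eef_rot: [178.7, -35.1, -12.8]
contact_force: [0.4, -0.2, -0.0]
gripper_width: 0.0876
gripper_force: 0.0
```

Run:
```python
from h import *
rel()
for n in("top","side"):
    p,d=cams.capture(n)
    for lab,P,D in(("before",np.load(n+"0.npz")["p"],np.load(n+"0.npz")["d"]),("now",p,d)):
        Q=(cloud(n,D)-H)@RH;g=P.max(2)
        near=(D>0)&(abs(Q[...,0])<.02)&(abs(Q[...,1])<.05)&(Q[...,2]>-.04)&(Q[...,2]<.046)
        w=near&(g>110)&(abs(Q[...,1])<.02);print(n,lab,"end z p90",np.percentile(Q[w][:,2],90).round(4))
        k=near&(g<60)&(Q[...,1]>.012);print(" trig y",k.sum(),np.percentile(Q[k][:,1],[25,50,75,90]).round(4))
        k=near&(g<60)&(Q[...,1]<-.02)
        if k.sum()>5:print(" btn z",k.sum(),np.percentile(Q[k][:,2],[25,50,75,90]).round(4))
    q=proj(n,H)[0].astype(int)
    if n=="top":cv2.imwrite("pics/t5.png",cv2.resize(p[q[1]-50:q[1]+60,q[0]-80:q[0]+70],None,fx=5,fy=5,interpolation=cv2.INTER_CUBIC))
```

```text
t 18.2 joints [ 64.3 -26.9 -45.7  37.4 -68.6  -0.8] rot [178.71 -35.09 -12.81]
tcp in handle frame mm [ -0.8   5.8 149.5] | tool axes in handle: [[1.0, -0.001, 0.002], [-0.001, -1.0, -0.023], [0.002, 0.023, -1.0]]
force tool axes [0.34 0.09 0.27] w 87.55 gf 0.0
top before end z p90 0.0394
 trig y 132 [0.0205 0.0236 0.0267 0.0288]
 btn z 150 [-0.0001  0.0025  0.0038  0.005 ]
top now end z p90 0.0397
 trig y 77 [0.0194 0.0214 0.0231 0.0246]
 btn z 114 [-0.0074 -0.0063 -0.005  -0.0043]
side before end z p90 0.0402
 trig y 178 [0.0287 0.0297 0.0305 0.0311]
side now end z p90 0.0401
 trig y 139 [0.0249 0.0255 0.0261 0.0267]
```

View pics/t5.png

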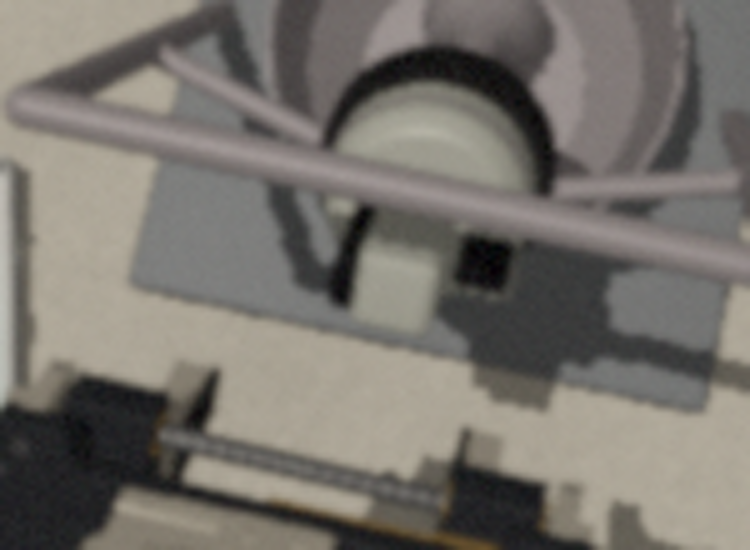

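The top crop shows the gripper well clear (fingers around (190,420) and (470,450)). The trigger (345,270) is narrower than before and the button (485,265) is lower. The measurements agree: the trigger sits about 4.4 mm in, the button about 8.5 mm down, and the blender is back at its height. The lock holds, so I'm handing in.

```bash
python3 -c "
from plant import job
print(job.close_job())"
```

```text
the job is handed in; nothing more can be done
None
```

The blender is locked on: the trigger is held about 4–5 mm in and the button about 8.5 mm down. The gripper is clear, the bystanders were never touched, and the job was handed in at about 18 s (result not reported back).

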